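# Slide the battery carrier into its charging dock and switch the charger on

## Robot

A 6-joint arm with a two-finger parallel gripper is mounted at the origin on a cart in front of the work surface, level with it; the furniture and walls round the work are solid. World frame = base frame: x ahead of the robot, y to its left, z up, the work surface at z = 0. Lengths are in m, angles in rad, forces in N, time in s.
With the tool pointing down it reaches from about 0.425 to 1.125 m from the base axis. Payload 14.9 kg.
Tool frame: the origin (TCP) lies at the very end of the fingers, on their centre line; the grasp point (between the pads) lies 19 mm behind it (arm.hold_point_z is the distance from the TCP to the grasp point, in m); x points along the fingers, z is the direction in which the jaws open and shut, and the axes are right-handed (so a half turn about x gives the same grasp; the last joint's range is limited). The gripper opens to 91 mm and grips with 3 to 60 N. Pads are 32 mm wide; open, the fingers measure 118 mm over their backs; the gripper's body (76 mm by 178 mm) begins 60 mm behind the grasp point.
Start: joints at [1.222, 0.379, 1.734, -0, 1.028, -0.033], TCP at [0.217, 0.665, 0.214] pointing down, gripper open.
Joint ranges: [-2.77, 2.77], [-0.74, 2.19], [0, 2.66], [-1.06, 4.2], [0.31, 2.87], [-3.08, 3.08]. Speed limits (rad/s): [1.89, 1.89, 2.39, 3.14, 3.14, 3.14].

## Interface

Orientations are given as a unit quaternion [x, y, z, w].
In Python, from station import arm gives the robot as it stands.
- The arm moves only by the tool carry_out, never from a script. Its argument "motion" is a list of rows, each a list of 4 numbers: the shift along the tool's x, y, z in mm, then the turn about the tool's x in degrees. A call has 1 to 20 rows; each row is the pose to reach, as a shift and turn from the pose commanded when the call began, along the tool's axes at that moment; what a row does not reach only later rows make up. A row lasts 1/8 s, in which the tool goes at most 62.5 mm and 10.7 degrees, less where a joint would pass 70% of its speed; a pose out of reach is approached as far as the arm can. A call with a gripper value outside its range is refused whole. "claw" is the finger opening in mm, from 0 to 91.2, set as the call begins (left out, the last holds). The fingers move at their own pace and stop on an object; "squeeze" is the grip in N (left out, the last holds). Time passes only in rows, so rows that repeat a pose let the fingers close. It gives the time, the measured TCP pose, the force and the opening at its end, in the units of the state.
- arm.sense(): the state, without advancing time (a new reading comes with each control period).
- arm.capture(name): name is "scene" or "side" or "wrist"; returns a dict with "color" (480x640x3 uint8, red, green, blue), "range_z" (480x640 float32, m along the optical axis (not along the pixel's ray), 0 where there is no reading), "K" (3x3 intrinsics, pixels), "extrinsics" (4x4, takes a point from camera to world coordinates); the wrist camera has in their place "hand_eye" (4x4, takes a point from camera to tool coordinates, whose origin is the TCP and whose axes are the tool frame's). Camera axes: x right, y up, looking along -z (the intrinsics and any distortion apply to the point x, -y, -z); pixel columns grow to the right and rows downward; lengths in m; the calibration is good to about 2 mm. A picture is of the moment at which its call begins: read the wrist's pose just before it.
- arm.job_done(): hands the job in, once; it reports no verdict.
The state is a dict: "time_s": time; "qpos": joint angles; "dq": joint speeds; "tau": joint torques, N m; "position": TCP position; "orientation": TCP orientation; "wrist_force": force on the tool from outside, world axes, zero at the start; "ft_torque": the same for the moment, N m; "grip_width": finger opening in m.
Only numpy, scipy, OpenCV 4.12 (cv2) and the standard library are available. Lean on these libraries where they do the work, as an engineer would, in place of code of your own. Each camera call takes 0.05 s, during which the arm holds its last target.

## Task

Put the heavy battery carrier on charge without picking it up: with the fingertips, slide it across the bench, nose first, fully home into the charging dock so that both spring latches snap into its sides, then press the raised half of the red rocker switch on the charger down to turn it on. The carrier is top-heavy, so push it low down at its blue tray: it must stay flat on the bench and never tip or lift. The switch stays off until the battery is home, and the things lying round about stay where they are.

Things in the scene. Friction and masses are not known exactly. Their poses are not given: they have to be found in the camera images.
- carrier: Battery carrier, loose on the bench, 0.72 to 0.98 kg: blue steel tray 92 (x) x 96 (y) x 26 mm high with a black battery 60 x 50 mm strapped on its nose half, 113 mm high in all with the folded grey handle. Origin under its middle on the bench; +x nose (brass contact plates), -x rear, z up. Slides with friction 0.5 to 0.7; pushed higher than about 50 mm it tips over its leading edge.
- carrier_step (a point): Middle of the tray's upright rear face, 12 mm up, 46 mm behind the carrier's origin, with a black rubber bumper. Above it the tray makes a low step, 26 mm high and 31 mm deep, before the battery rises: room for a hand pushing there. Beside the battery the tray's ledges are 23 mm. Side faces 48 mm from the middle, flat below 12 mm height; above that each has a latch notch, 24 mm behind to 28 mm ahead of the origin.
- dock: Charging dock fixed to the bench. Origin on the bench where the carrier's origin lies when seated; +x is the way the carrier goes in, +y left, z up. Grey charger housing 120 mm wide, 70 mm high, 50 to 106 mm beyond the origin: the carrier stops against it 4 mm past the origin. Two sprung brass pins (2.5 N in all) touch the nose over the last 10 mm. Seating takes up to 20 N.
- dock_mouth (a point): Middle of the entry between the dock's two dark steel side guides, 14 mm up, 50 mm before the dock's origin, dock axes. The guides are 28 mm high, inner faces 51 mm either side (3 mm play each side), lined with slippery white nylon; before them the mouth flares to 65 mm either side at 80 mm before the origin. The bench is the floor. The carrier starts before the mouth, to the right (-y) of its line.
- latch_left (a joint): Spring latch in the dock's left (+y) guide, a steel arm with a red tab, 15 to 26 mm up; rad: 0 closed (empty, or snapped into the carrier's notch), about 0.1 to 0.2 while the carrier's side holds it open. It snaps in as the carrier's origin passes the dock's.
- latch_right (a joint): the same on the right (-y) guide
- switch (a joint): red rocker switch on top of the charger housing, hinged along the dock's x, 78 mm beyond the dock's origin, 26 x 42 mm; rad, 0 = off with its left (+y) half raised, 0.4 = on with that half pressed down. It stays where it is left and turns with about 2.5 N
- switch_press (a point): top of the raised left half of the rocker (white line), 14.5 mm to the left of its hinge, about 90 mm above the bench while off; it goes down about 6 mm to be on
- red_pliers: pliers with red handles, 53 x 157 x 12 mm, bystander
- glue: white glue bottle with red nozzle, 40 x 40 x 104 mm, bystander
- wax_red: dark red polishing wax bar, 28 x 60 x 20 mm, bystander
- red_hilt: reddish wooden hilt, 30 x 70 x 28 mm, bystander
- pale_hilt: pale wooden hilt, 36 x 83 x 23 mm, bystander
- match_box: matchbox, 36 x 52 x 15 mm, bystander

How it is judged:
By the outcome, as a careful person would: the job done as asked, in the order asked, and still so for the second after the job is handed in, with the robot touching nothing.
It also fails if it takes over 67 s, if anything falls off the work surface, if the arm or the gripper's body presses on something with over 40 N, if the wrist force passes 120 N, or if a joint passes its speed limit or range.

## Working session

There is one attempt and no reset: what is moved stays moved. The work goes in short steps, Python scripts to look and compute and a tool call to move; the robot and the scene stay as the last step left them, time stands still between calls to the robot, and variables do not carry over. Pictures are saved under pics/ and viewed, and the job is handed in when it is done.

Besides the shell and the picture viewer there is one more tool, called after ">>>" as a command line: name --pt "numbers of a row" for each row, then --argument value for the rest. carry_out: Moves the arm, as the interface text tells. Its arguments: {"type":"object","properties":{"motion":{"type":"array","items":{"type":"array","items":{"type":"number"}}},"claw":{"type":"number"},"squeeze":{"type":"number"}},"required":["motion"]}

```bash
ls; mkdir -p pics
cat > h.py <<'E'
import numpy as np,cv2,pickle
from station import arm
def snap(n,f):
    s=arm.sense(); c=arm.capture(n); c['s']=s
    pickle.dump(c,open(f'pics/{f}.pkl','wb')); cv2.imwrite(f'pics/{f}.png',c['color'][:,:,::-1]); return c
def load(f): return pickle.load(open(f'pics/{f}.pkl','rb'))
def w(c,u,v,z=None,r=2):
    K=c['K'];E=np.array(c['extrinsics'])
    d=np.array([(u-K[0,2])/K[0,0],-(v-K[1,2])/K[1,1],-1.])
    if z is None:
        p=c['range_z'][v-r:v+r+1,u-r:u+r+1];p=p[p>0];return E[:3,:3]@(d*np.median(p))+E[:3,3]
    D=E[:3,:3]@d; return E[:3,3]+D*(z-E[2,3])/D[2]
E
python3 - <<'E'
from h import *
a=snap('scene','s0');b=snap('side','d0')
print(arm.sense());print(a['extrinsics'],b['extrinsics'],a['K'],b['K'])
E
```

```text
pics
{'time_s': 0.1, 'qpos': array([ 1.22170841e+00,  3.79364137e-01,  1.73472882e+00, -2.73595044e-05,
        1.02849954e+00, -3.32984508e-02]), 'dq': array([-0.00028102, -0.00203283, -0.0032301 , -0.00013085,  0.00034172,
       -0.00129041]), 'tau': array([-1.33989183e-04, -7.65032244e+01, -4.35296631e+01,  6.52200216e-02,
        3.99104529e-02,  3.31875856e-05]), 'position': array([0.21728358, 0.66504285, 0.21334505]), 'orientation': array([-0.41536927,  0.57268526,  0.41495974,  0.57210872]), 'wrist_force': array([ 0.79219312, -0.26728731,  0.32347209]), 'ft_torque': array([0.03431427, 0.03966159, 0.00603769]), 'grip_width': 0.09131868373747506}
[[ 0.96851099  0.21669885 -0.12258907  0.36619673]
 [-0.24883213  0.85893441 -0.44756481 -0.82652556]
 [ 0.00830919  0.46397553  0.88580904  1.10128516]
 [ 0.          0.          0.          1.        ]] [[-0.34109527  0.80158807 -0.49103012  0.09970227]
 [-0.94002275 -0.29272284  0.17513014 -0.11594411]
 [-0.0033535   0.52131554  0.8533574   0.86579405]
 [ 0.          0.          0.          1.        ]] [[469.96146135   0.         320.7506305 ]
 [  0.         469.96146135 245.39270091]
 [  0.           0.           1.        ]] [[476.55067631   0.         313.92187027]
 [  0.         476.55067631 238.59628161]
 [  0.           0.           1.        ]]
```

View pics/s0.png

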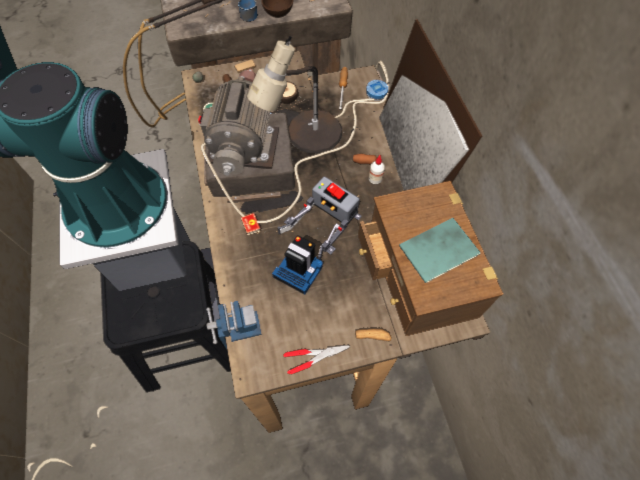

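View pics/d0.png

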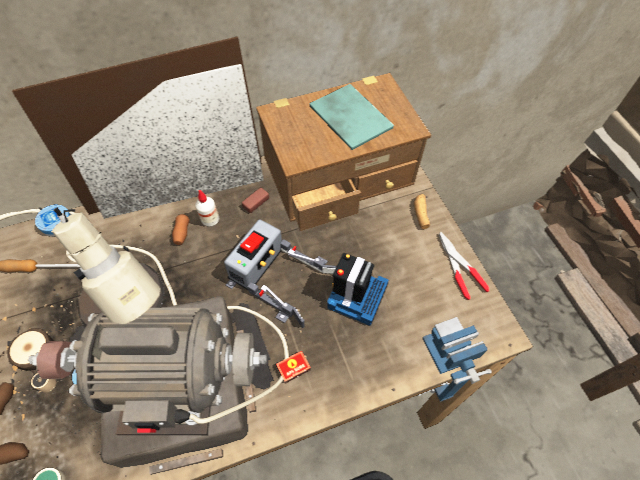

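Run:
```python
from h import *
for f,(x0,y0,x1,y1) in (('s0',(225,165,385,305)),('d0',(200,190,400,340))):
    c=load(f); im=c['color'][y0:y1,x0:x1,::-1]; k=800//(x1-x0)
    if (y1-y0)*k>600:k-=1
    cv2.imwrite(f'pics/{f}c.png',cv2.resize(im,None,fx=k,fy=k,interpolation=cv2.INTER_CUBIC)); print(k)
```

```text
4
4
```

View pics/s0c.png

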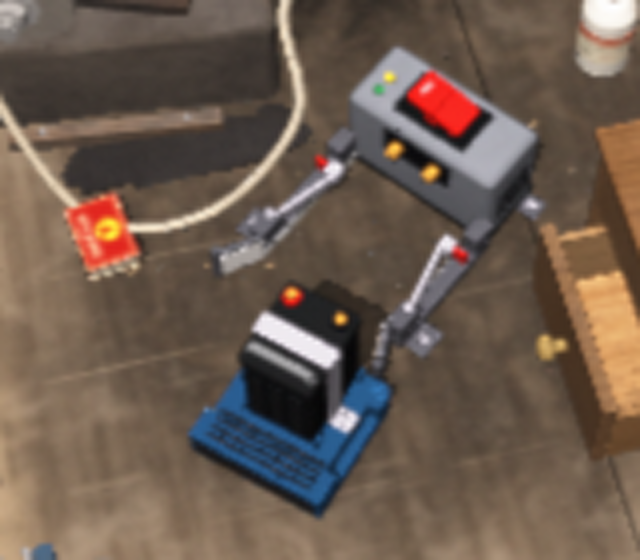

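View pics/d0c.png

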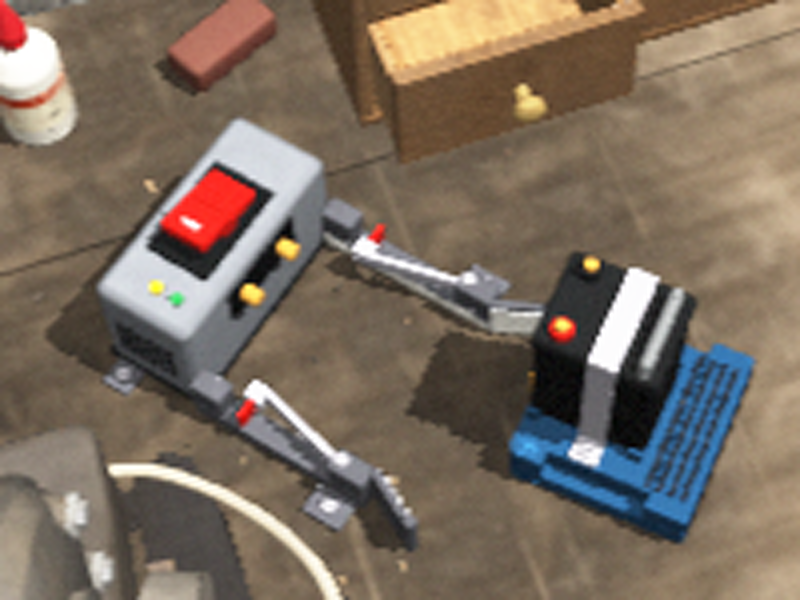

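```bash
cat >> h.py <<'E'
def cloud(c):
    K=c['K'];E=np.array(c['extrinsics']);v,u=np.mgrid[:480,:640];r=c['range_z']
    P=np.stack([(u-K[0,2])/K[0,0]*r,-(v-K[1,2])/K[1,1]*r,-r],-1)
    P=P@E[:3,:3].T+E[:3,3]; P[r==0]=np.nan; return P
def blue(c):
    P=cloud(c); i=c['color'].astype(int); m=(i[...,2]>i[...,0]+35)&(i[...,2]>i[...,1]+15)
    return P,m
def rect(X):
    (cx,cy),(a,b),t=cv2.minAreaRect((X*1000).astype(np.float32)); return cx,cy,a,b,t
E
python3 - <<'E'
from h import *
for f,(u,v) in (('s0',(290,185,)),('d0',(0,0))):
    c=load(f);P,m=blue(c)
    pts={'s0':[(300,268),(340,200),(313,228)],'d0':[(352,270),(250,260),(275,290)]}[f]
    for p in pts: print(f,p,w(c,*p).round(3))
    bench=[(300,330),(330,300)] if f=='s0' else [(330,350),(420,300)]
    for p in bench: print('bench',w(c,*p).round(4))
E
```

```text
s0 (300, 268) [ 0.445 -0.353  0.07 ]
s0 (340, 200) [ 0.591 -0.189  0.071]
s0 (313, 228) [ 0.512 -0.213 -0.001]
bench [ 0.4126 -0.4807 -0.0021]
bench [ 0.5028 -0.4244 -0.0007]
d0 (352, 270) [ 0.452 -0.314  0.104]
d0 (250, 260) [ 0.555 -0.149  0.07 ]
d0 (275, 290) [ 0.512 -0.18  -0.   ]
bench [ 0.3595 -0.239  -0.0016]
bench [ 0.3932 -0.4423 -0.0014]
```

Run:
```python
from h import *
H=[];B=[];T=[]
for f in ('s0','d0'):
    c=load(f);P,m=blue(c);i=c['color'].astype(int)
    xy=P[...,:2]
    h=(abs(P[...,2]-.0695)<.005)&(np.hypot(P[...,0]-.57,P[...,1]+.17)<.09)
    g=(np.ptp(i,axis=2)<30)&h
    b=m&(P[...,2]>.016)&(P[...,2]<.032)&(np.hypot(P[...,0]-.445,P[...,1]+.33)<.1)
    t=(P[...,2]>.092)&(P[...,2]<.12)&(np.hypot(P[...,0]-.445,P[...,1]+.33)<.1)
    r=(i[...,0]>150)&(i[...,1]<70)&(P[...,2]>.07)&(np.hypot(P[...,0]-.57,P[...,1]+.17)<.09)
    for n,k in (('house',g),('tray',b),('batt',t),('switch',r)):
        print(f,n,k.sum(),np.round(rect(xy[k]),1), P[k].mean(0).round(4))
    H.append(P[g]);B.append(P[b]);T.append(P[t])
    print(np.percentile(P[b][:,2],[5,50,95]))
for n,X in zip('HBT',(H,B,T)): print(n,np.round(rect(np.vstack(X)[:,:2]),1))
```

```text
s0 house 544 [ 584.1 -164.8   56.4  119.2   37.8] [ 0.5839 -0.1704  0.0689]
s0 tray 614 [ 443.  -327.8   97.4   97.3   45.7] [ 0.4341 -0.3475  0.0249]
s0 batt 537 [ 452.2 -319.1   63.4   52.8   46.3] [ 0.4515 -0.3214  0.1039]
s0 switch 140 [ 582.2 -161.5   27.1   49.3   37.9] [ 0.5849 -0.1656  0.0825]
[0.02113353 0.02494846 0.02897116]
d0 house 1122 [ 584.2 -161.3   56.6  118.9   38.3] [ 0.5812 -0.1599  0.069 ]
d0 tray 989 [ 443.6 -327.6   92.7   96.5   45.8] [ 0.4233 -0.3306  0.0246]
d0 batt 943 [ 453.7 -316.1   61.9   54.3   45.7] [ 0.4513 -0.315   0.1039]
d0 switch 237 [ 586.3 -163.2   25.2   45.6   39.8] [ 0.5845 -0.1632  0.0822]
[0.01903583 0.02495405 0.02776655]
H [ 584.3 -163.    58.6  121.6   38.3]
B [ 443.  -327.8   97.4   97.3   45.7]
T [ 452.4 -317.6   65.9   54.5   45.7]
```

Run:
```python
from h import *
t=np.radians(38.1);R=np.array([[np.cos(t),np.sin(t)],[-np.sin(t),np.cos(t)]]);O=np.array([.5228,-.2111])
def q(P): return np.c_[(P[...,:2].reshape(-1,2)-O)@R.T*1000,P[...,2].ravel()*1000]
X=np.vstack([q(cloud(load(f))) for f in('s0','d0')])
X=X[~np.isnan(X[:,0])]
g=20
G=np.full((26,30),np.nan)
i=((X[:,0]+300)//g).astype(int);j=((X[:,1]+300)//g).astype(int)
for a,b,z in zip(i,j,X[:,2]):
    if 0<=a<26 and 0<=b<30: G[a,b]=np.nanmax([G[a,b],z])
print('cols y left->right from +280; rows x')
print('      '+' '.join('%4d'%(b*g-300+10) for b in range(29,-1,-1)))
for a in range(25,-1,-1): print('%5d '%(a*g-300+10)+' '.join('   .' if np.isnan(z) else '%4d'%z for z in G[a,::-1]))
# battery top detail in carrier frame
t=np.radians(45.7);R=np.array([[np.cos(t),np.sin(t)],[-np.sin(t),np.cos(t)]]);O=np.array([.4433,-.3277])
Y=np.vstack([q(cloud(load(f))) for f in('s0','d0')]);Y=Y[~np.isnan(Y[:,0])]
for x in range(-50,50,8):
    r=[]
    for y in range(56,-57,-8):
        m=(abs(Y[:,0]-x)<4)&(abs(Y[:,1]-y)<4); r.append('%4d'%np.percentile(Y[m,2],95) if m.sum() else '   .')
    print(x,' '.join(r))
```

```text
cols y left->right from +280; rows x
       290  270  250  230  210  190  170  150  130  110   90   70   50   30   10  -10  -30  -50  -70  -90 -110 -130 -150 -170 -190 -210 -230 -250 -270 -290
  210    .   17   21   22  273   22   20   18   14    5    3    3    4    5    4   59   86   84    3    6    1    3   26   70  110  168  170  169  168    .
  190   92   97   94  380  381   20   19   16   13    3    3    3    1    3    2    4    4    4    2   20   20   19   15   20  164  168  170  170  170  168
  170   98  100  368  379  383  360   16   15    3    4    2    4    4    4    3    5    2    4    4   21   22   21   21    3  169  171  169  170  169  171
  150  221  302  363  374  380  361   13   12    4    4    2    3    5    5    3    2    3    6    3    2   19   19   18  168  169  169  171  170  170  172
  130  242  307  344  361  360  297   12    2    3    2    5    2    3    0    0    .    2    4    3    5    2    1  168  169  170  172  169  170  169  179
  110  256  311  325  328  326  304   96   10    8    4    2   42   70   71   71   72   72   71    4    4    3  167  168  170  
[... 3467 characters left out ...]
8    1   12   27   27  100  102  103  103  100  101  101   29   27   11    1
-10    1   13   26   27  106  113  113  114  113  113  109   28   26   13    2
-2    1   13   26   26  104  110  111  111  111  112  105   27   26   11    3
6    1   12   28   28  105  106  107  107  106  108  106   30   26   12    1
14    2   13   27   29  105  107  108  107  106  107  106   28   24   11    1
22    0   10   26   26  103  105  105  105  104  104  105   28   26   15    1
30    1   25   27   28  104  111  104  106  104  111  108   26   27   26    1
38    1   26   26   27  105  111  105  104  105  111  106   24   27   25    2
46    1   24   27   29  102  104  103  104  104  104  102   33   27    0    1
```

```bash
cat >> h.py <<'E'
from scipy.spatial.transform import Rotation as Ro
def tool():
    s=arm.sense();return np.array(s['position']),Ro.from_quat(s['orientation']).as_matrix(),s
def goal(xyz,yaw_y):
    "shift in tool axes mm + turn deg so that tool y points at world yaw (deg)"
    p,R,s=tool(); d=R.T@(np.array(xyz)-p)*1000
    cur=np.degrees(np.arctan2(R[1,1],R[0,1]))
    dt=-(yaw_y-cur); dt=(dt+180)%360-180   # tool x down => turn about x is negative world yaw
    print('shift',d.round(1),'turn',round(dt,1),'or',round(dt-np.sign(dt)*180,1),'q6',np.degrees(s['qpos'][5]).round(1),'tool y yaw',round(cur,1))
E
python3 - <<'E'
from h import *
p,R,s=tool(); print(R.round(3))
t=np.radians(45.7);C=np.array([.4433,-.3277]);cx=np.array([np.cos(t),np.sin(t)]);cy=np.array([-cx[1],cx[0]])
P=C-cy*(.048+.016+.03)
print(P); goal([*P,.15],45.7+90); 
c=snap('wrist','w0')
E
```

```text
[[-0.    -0.951  0.311]
 [-0.001  0.311  0.951]
 [-1.     0.    -0.001]]
[ 0.51057512 -0.39335104]
shift [  64.3 -607.5 -914.9] turn 26.2 or -153.8 q6 -1.9 tool y yaw 161.9
```

View pics/w0.png

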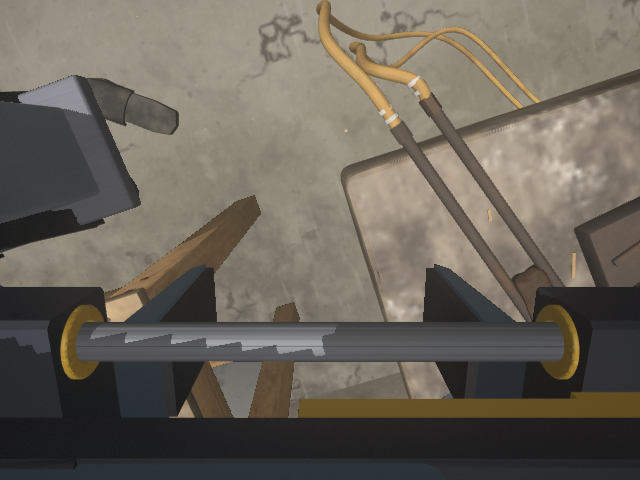

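Run:
```python
from h import *
X=np.vstack([cloud(load(f)).reshape(-1,3) for f in('s0','d0')]);X=X[~np.isnan(X[:,0])]
print('rows x .1->1.0 ; cols y .8->-.6')
for a in np.arange(1.0,.05,-.1):
    print('%.1f'%a,' '.join('%4d'%(1000*np.max(X[(abs(X[:,0]-a)<.05)&(abs(X[:,1]-b)<.05),2],initial=-1)) for b in np.arange(.8,-.7,-.1)))
print(load('w0')['hand_eye'].round(3))
p,R,s=tool()
for w_ in ([.55,.55,.55],[.7,.1,.55],[.56,-.36,.5],[.57,-.43,.16]): print((R.T@(np.array(w_)-p)*1000).round(0))
```

```text
rows x .1->1.0 ; cols y .8->-.6
1.0 -1000 -1000 -1000 -1000 -1000 -1000 -1000 -1000 -1000 -1000 -1000 -1000 -1000 -1000 -1000
0.9  -44   14   76  149  215  283  353  443  487  555  622  691  720  668  576
0.8  -39  -42 -1000 -1000 -1000   27  162  173  194  209  225  172  180  180  170
0.7  -15    9 -1000 -1000 -1000   28   20   23   30  106   22  171  180  179  170
0.6    1   12 -1000    2    7   29   26  273   19   89   91  168  167  169  167
0.5    6    6 -1000   10   16   33  202  383  380   99   70  113  109   24   15
0.4  -18  -42 -1000    4   26   28  216  317  318  252   35  116  112   12   14
0.3  -26  -41 -1000    4   33   23   94  252  273  252   21    6   99  100    4
0.2  -24  -30 -1000    3    6    5    5    4   18    4    4    3   99   98    3
0.1  -21  -27 -751 -754 -755 -755    3  411  415  413    5 -286 -756 -756 -757
[[ 0.     0.251 -0.968 -0.17 ]
 [ 0.     0.968  0.251  0.069]
 [ 1.    -0.     0.     0.   ]
 [ 0.     0.     0.     1.   ]]
[-337. -352.   -6.]
[-336. -634. -388.]
[-286. -644. -868.]
[  54. -675. -931.]
```

>>> carry_out --pt "-55 -20 0 0" --pt "-110 -45 0 0" --pt "-165 -70 0 0" --pt "-220 -95 0 0" --pt "-270 -130 0 0" --pt "-310 -175 -10 0" --pt "-335 -225 -20 0" --pt "-336 -275 -40 0" --pt "-336 -325 -65 0" --pt "-336 -370 -100 0" --pt "-336 -410 -140 0" --pt "-336 -450 -180 0" --pt "-336 -490 -220 0" --pt "-336 -530 -260 0" --pt "-336 -570 -300 5" --pt "-336 -600 -350 10" --pt "-336 -620 -405 15" --pt "-336 -630 -460 20" --pt "-336 -635 -515 26" --pt "-336 -640 -570 26" --claw 50

```text
time_s: 2.65
position: [0.6481, -0.0769, 0.5496]
orientation: [-0.275, 0.651, 0.275, 0.651]
wrist_force: [0.2, -0.0, 0.6]
grip_width: 0.0499
```

Run:
```python
from h import *
t=np.radians(45.7);C=np.array([.4433,-.3277]);cx=np.array([np.cos(t),np.sin(t)]);cy=np.array([-cx[1],cx[0]])
P=C-cy*(.048+.016+.03)
print(P,tool()[2]['position'],tool()[2]['qpos']); goal([*P,.35],135.7);goal([*P,.05],135.7)
```

```text
[ 0.51057512 -0.39335104] [ 0.6480794  -0.07689235  0.5496466 ] [-1.53799040e-01  8.89560432e-02  1.49329323e+00 -1.19979806e-05
  1.55975127e+00 -9.53413549e-01]
shift [ 199.7 -122.  -322.7] turn 0.1 or -179.9 q6 -54.6 tool y yaw 135.8
shift [ 499.7 -122.1 -322.6] turn 0.1 or -179.9 q6 -54.6 tool y yaw 135.8
```

>>> carry_out --pt "0 -20 -50 0" --pt "0 -40 -100 0" --pt "30 -60 -150 0" --pt "70 -80 -200 0" --pt "110 -100 -250 0" --pt "160 -115 -295 0" --pt "210 -122 -322 0" --pt "260 -122 -322 0" --pt "310 -122 -322 0" --pt "360 -122 -322 0" --pt "400 -122 -322 0" --pt "430 -122 -322 0" --pt "430 -122 -322 0"

```text
time_s: 4.28
position: [0.5111, -0.3904, 0.1178]
orientation: [-0.274, 0.652, 0.277, 0.65]
wrist_force: [0.1, -0.2, 1.1]
grip_width: 0.0503
```

Run:
```python
from h import *
for n,f in (('scene','s1'),('side','d1'),('wrist','w1')): snap(n,f)
print(tool()[2]['position'])
for f,(x0,y0) in (('s1',(230,150)),('d1',(270,150))):
    im=load(f)['color'][y0:y0+180,x0:x0+240,::-1]; cv2.imwrite(f'pics/{f}c.png',cv2.resize(im,None,fx=3,fy=3,interpolation=cv2.INTER_CUBIC))
```

```text
[ 0.51296452 -0.39187331  0.12140895]
```

View pics/s1c.png

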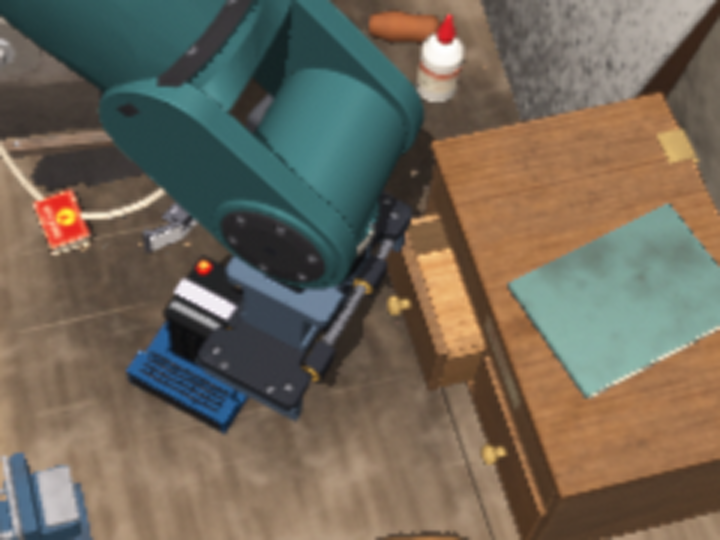

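View pics/d1c.png

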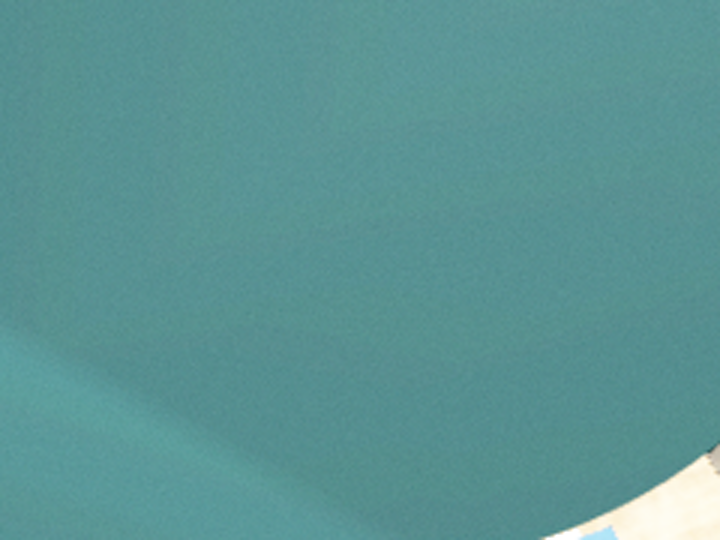

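View pics/w1.png

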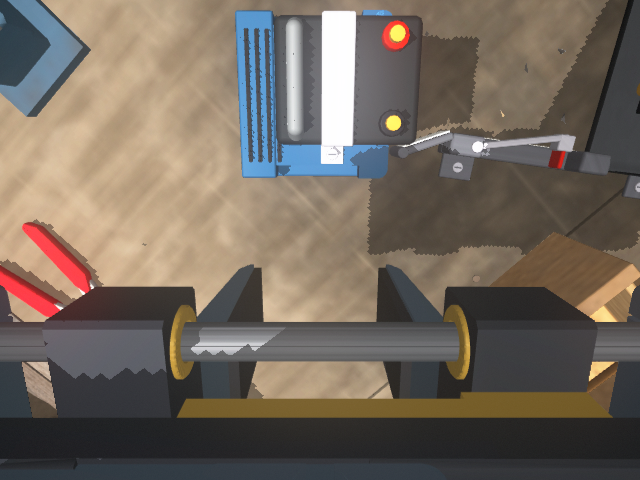

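Run:
```python
from h import *
c=load('w1'); E=c['hand_eye'];K=c['K']
def tp(u,v):
    r=c['range_z'][v,u]; return (E[:3,:3]@np.array([(u-K[0,2])/K[0,0]*r,-(v-K[1,2])/K[1,1]*r,-r])+E[:3,3])*1000
for p in [(110,300),(330,330),(330,350),(330,410),(100,410),(330,440),(330,470),(200,300),(255,270),(250,350),(250,390),(400,400),(500,300),(600,300),(90,310)]: print(p,tp(*p).round(0))
v,u=np.mgrid[:480,:640];r=c['range_z'];P=np.stack([(u-K[0,2])/K[0,0]*r,-(v-K[1,2])/K[1,1]*r,-r],-1)@E[:3,:3].T+E[:3,3]
P=P[r>0]*1000
for x0 in range(-180,0,10):
    m=(P[:,0]>=x0)&(P[:,0]<x0+10)&(P[:,1]<60)
    if m.sum(): print(x0,m.sum(),'ymax',P[m,1].max().round(1),'z',P[m,2].min().round(),P[m,2].max().round())
print(r[r>0].min())
```

```text
(110, 300) [-93.  38. -41.]
(330, 330) [-94.  32.   3.]
(330, 350) [-96.  29.   3.]
(330, 410) [-107.   23.    3.]
(100, 410) [-102.   19.  -41.]
(330, 440) [-116.   24.    2.]
(330, 470) [-122.   25.    2.]
(200, 300) [122. -49. -89.]
(255, 270) [ -4.  15. -26.]
(250, 350) [-95.  29. -13.]
(250, 390) [ 121. -125.  -54.]
(400, 400) [-104.   23.   15.]
(500, 300) [-91.  37.  37.]
(600, 300) [ 35. -14. 148.]
(90, 310) [-97.  38. -43.]
-130 11175 ymax 26.9 z -45.0 47.0
-120 28300 ymax 26.2 z -52.0 54.0
-110 29431 ymax 38.1 z -52.0 53.0
-100 22509 ymax 38.1 z -66.0 67.0
-90 6819 ymax 38.1 z -74.0 76.0
-80 1740 ymax 36.1 z -75.0 76.0
-70 699 ymax 10.6 z -28.0 30.0
-60 2023 ymax 17.4 z -37.0 38.0
-50 1469 ymax 17.5 z -36.0 38.0
-40 1137 ymax 17.3 z -36.0 37.0
-30 898 ymax 17.1 z -35.0 36.0
-20 748 ymax 17.1 z -34.0 35.0
-10 639 ymax 17.2 z -33.0 35.0
0.054320402
```

```bash
cat >> h.py <<'E'
def wcloud(c):
    E=c['hand_eye'];K=c['K'];v,u=np.mgrid[:480,:640];r=c['range_z']
    P=np.stack([(u-K[0,2])/K[0,0]*r,-(v-K[1,2])/K[1,1]*r,-r],-1)@E[:3,:3].T+E[:3,3]
    R=Ro.from_quat(c['s']['orientation']).as_matrix(); W=P@R.T+c['s']['position']; W[r==0]=np.nan
    return P*1000,W
def tray(c):
    "blue tray top rect in tool axes (y,z mm) and world"
    P,W=wcloud(c); i=c['color'].astype(int)
    m=(i[...,2]>i[...,0]+35)&(i[...,2]>i[...,1]+15)&(W[...,2]>.018)&(W[...,2]<.034)
    n,l,st,_=cv2.connectedComponentsWithStats(m.astype(np.uint8)); k=1+np.argmax(st[1:,4])
    m=(l==k)
    print('tray tool y,z:',np.round(rect(P[m][:,1:]/1000),1),'world',np.round(rect(W[m][:,:2]),1),'px',m.sum(),'z',np.median(W[m][:,2]).round(4))
E
python3 - <<'E'
from h import *
tray(load('w1'))
E
```

```text
tray tool y,z: [92.4 -2.7 91.8 95.7 89.9] world [ 444.4 -329.2   91.8   95.7   46. ] px 6717 z 0.0254
```

>>> carry_out --pt "30 0 -8 0" --pt "60 5 -8 0" --pt "85 10 -8 0" --pt "105 15 -8 0" --pt "113 15 -8 0" --pt "113 15 -8 0" --pt "113 15 -8 0" --claw 66

```text
time_s: 5.3
position: [0.4966, -0.3872, 0.0079]
orientation: [-0.276, 0.651, 0.275, 0.651]
wrist_force: [0.3, -0.1, -0.9]
grip_width: 0.0663
```

Run:
```python
from h import *
c=snap('wrist','w2'); tray(c); s=arm.sense();print(s['position'],s['wrist_force'],s['time_s'])
```

```text
tray tool y,z: [ 71.7 -30.1  21.6  83.3  89.2] world [ 424.1 -358.9   21.6   83.3   46.7] px 8594 z 0.0254
[ 0.49655565 -0.38712902  0.00784029] [ 0.16110665 -1.01079264 -0.74589345] 5.35
```

View pics/w2.png

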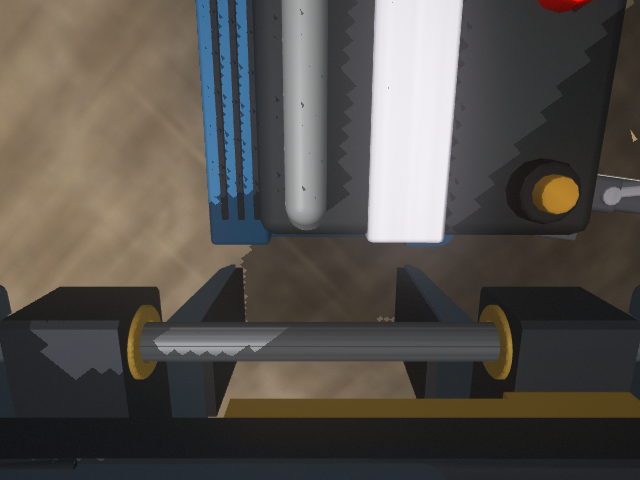

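>>> carry_out --pt "0 5 0 0" --pt "0 10 0 0" --pt "0 13 0 0" --pt "0 16 0 0" --pt "0 19 0 0" --pt "0 22 0 0" --pt "0 25 0 0"

```text
time_s: 6.22
position: [0.4781, -0.3693, 0.0071]
orientation: [-0.276, 0.651, 0.276, 0.651]
wrist_force: [4.2, -3.2, 0.1]
grip_width: 0.0662
```

Run:
```python
from h import *
c=snap('wrist','w3'); s=arm.sense();R=Ro.from_quat(s['orientation']).as_matrix();print(s['position'],'F tool',R.T@s['wrist_force'],'T tool',R.T@s['ft_torque'],s['time_s'])
```

```text
[ 0.47782319 -0.36906608  0.00704104] F tool [-2.21486772 -2.4261212  -0.73358647] T tool [-0.01492301  0.05725676 -0.39732678] 6.275
```

View pics/w3.png

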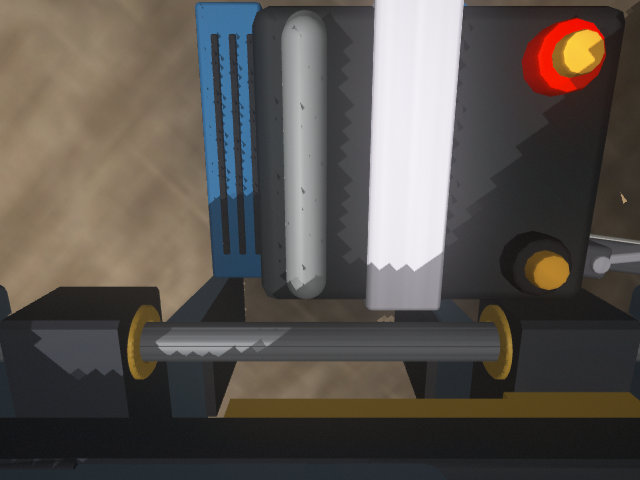

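>>> carry_out --pt "0 3 0 0" --pt "0 6 0 1" --pt "0 9 0 2" --pt "0 12 0 3" --pt "0 15 -1 4" --pt "0 18 -1 5" --pt "0 21 -2 6" --pt "0 24 -2 7" --pt "0 26 -3 7.6" --pt "0 26 -3 7.6"

```text
time_s: 7.52
position: [0.457, -0.3531, 0.0069]
orientation: [-0.232, 0.668, 0.232, 0.668]
wrist_force: [1.2, -2.4, 1.9]
grip_width: 0.0665
```

Run:
```python
from h import *
c=snap('wrist','w4'); s=arm.sense();R=Ro.from_quat(s['orientation']).as_matrix();print(s['position'],'F tool',R.T@s['wrist_force'],'T tool',R.T@s['ft_torque'],s['time_s'])
t=np.radians(38.1);Q=np.array([[np.cos(t),np.sin(t)],[-np.sin(t),np.cos(t)]]);print(Q@(s['position'][:2]-[.5228,-.2111]))
```

```text
[ 0.45699041 -0.35311233  0.00682563] F tool [-2.30661159 -2.88101393 -0.91264753] T tool [ 0.17070118 -0.10080912 -0.55421178] 7.575
[-0.13941457 -0.0711476 ]
```

View pics/w4.png

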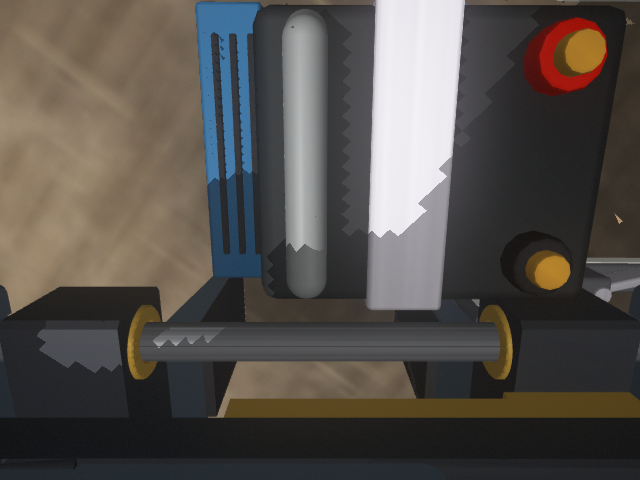

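>>> carry_out --pt "0 3 0 0" --pt "0 6 0 0" --pt "0 7 0 0" --pt "0 7 0 0" --pt "0 0 0 0" --pt "0 -15 0 0" --pt "0 -35 0 0" --pt "-40 -50 0 0" --pt "-90 -60 0 0" --pt "-140 -60 0 0" --pt "-150 -60 0 0" --pt "-150 -60 0 0" --pt "-150 -60 0 0"

```text
time_s: 9.2
position: [0.4938, -0.3999, 0.1553]
orientation: [-0.231, 0.668, 0.233, 0.668]
wrist_force: [-0.5, 0.5, -0.4]
grip_width: 0.0661
```

Run:
```python
from h import *
c=snap('wrist','w5'); tray(c); print(arm.sense()['time_s'])
# dock housing as seen
P,W=wcloud(c);i=c['color'].astype(int)
g=(abs(W[...,2]-.07)<.005)&(np.ptp(i,axis=2)<30)&(np.hypot(W[...,0]-.57,W[...,1]+.17)<.09)
print(g.sum(), np.round(rect(W[g][:,:2]),1) if g.sum()>5 else '')
```

```text
tray tool y,z: [119.4   5.8  72.2  92.1   0. ] world [ 424.1 -302.5   92.1   72.2   38.3] px 5453 z 0.0254
9.25
23 [ 597.5 -221.3    1.7   10.5   41.8]
```

View pics/w5.png

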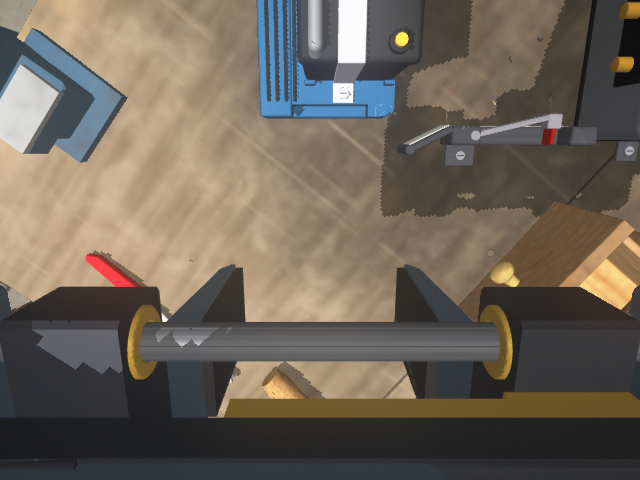

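Run:
```python
from h import *
t=np.radians(38.2);C=np.array([.4167,-.2931]);cx=np.array([np.cos(t),np.sin(t)])
P=C-cx*.092; print(P); goal([*P,.155],38.2)
```

```text
[ 0.34440117 -0.34999357]
shift [  0.6 131.8 -86.3] turn 90.1 or -89.9 q6 -79.4 tool y yaw 128.3
```

>>> carry_out --pt "0 10 -25 10" --pt "0 30 -50 20" --pt "0 55 -75 30" --pt "0 80 -86 40" --pt "0 105 -86 50" --pt "0 125 -86 60" --pt "0 132 -86 70" --pt "0 132 -86 80" --pt "0 132 -86 90" --pt "0 132 -86 90" --pt "0 132 -86 90" --claw 50

```text
time_s: 10.62
position: [0.3449, -0.3499, 0.1564]
orientation: [0.307, 0.637, -0.307, 0.637]
wrist_force: [0.0, 0.2, -0.2]
grip_width: 0.0501
```

Run:
```python
from h import *
c=snap('wrist','w6'); tray(c); print(arm.sense()['time_s'],arm.sense()['position'],c['s']['position'])
P,W=wcloud(c);i=c['color'].astype(int)
g=(abs(W[...,2]-.07)<.005)&(np.ptp(i,axis=2)<30)&(np.hypot(W[...,0]-.57,W[...,1]+.17)<.09)
print(g.sum(), np.round(rect(W[g][:,:2]),1) if g.sum()>5 else '')
```

```text
tray tool y,z: [91.5  0.6 91.9 95.8  0.4] world [ 416.8 -293.3   91.9   95.8   38.2] px 6207 z 0.0254
10.675 [ 0.34499929 -0.34996185  0.15653777] [ 0.34493208 -0.34991958  0.15641248]
0
```

View pics/w6.png

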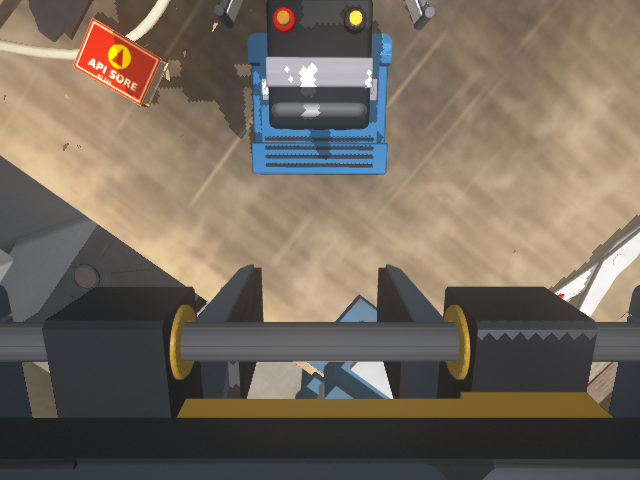

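>>> carry_out --pt "50 0 0 0" --pt "95 0 0 0" --pt "130 0 0 0" --pt "146 8 0 0" --pt "148 16 0 0" --pt "148 24 0 0" --pt "148 30 0 0" --pt "148 35 0 0" --pt "148 40 0 0" --pt "148 46 0 0" --pt "148 52 0 0" --pt "148 58 0 0" --pt "148 64 0 0" --pt "148 70 0 0" --pt "148 75 0 0" --pt "148 75 0 0"

```text
time_s: 12.68
position: [0.4046, -0.3037, 0.0096]
orientation: [0.308, 0.636, -0.308, 0.637]
wrist_force: [-0.0, -0.8, -0.1]
grip_width: 0.0497
```

Run:
```python
from h import *
c=snap('wrist','w7'); d=snap('scene','s7'); s=arm.sense();R=Ro.from_quat(s['orientation']).as_matrix();print(s['position'],'F tool',R.T@s['wrist_force'],s['time_s'])
t=np.radians(38.1);Q=np.array([[np.cos(t),np.sin(t)],[-np.sin(t),np.cos(t)]]);print(Q@(s['position'][:2]-[.5228,-.2111]))
cv2.imwrite('pics/s7c.png',cv2.resize(d['color'][150:300,220:400,::-1],None,fx=4,fy=4,interpolation=cv2.INTER_CUBIC))
```

```text
[ 0.40416504 -0.30360301  0.0092928 ] F tool [0.04460418 0.008535   0.09086081] 12.775
[-0.15043568  0.00040817]
```

View pics/w7.png

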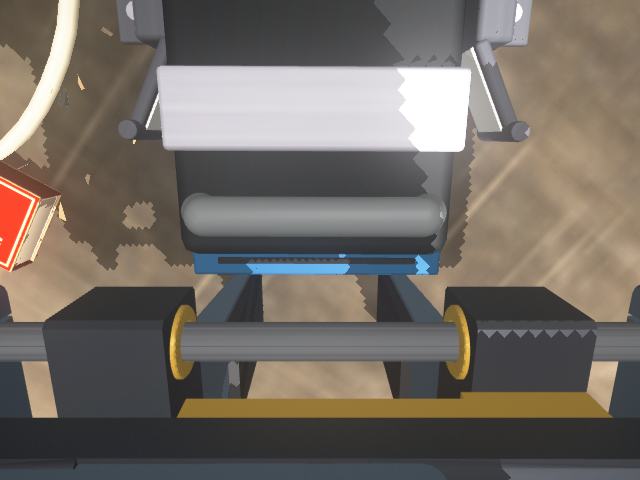

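View pics/s7c.png

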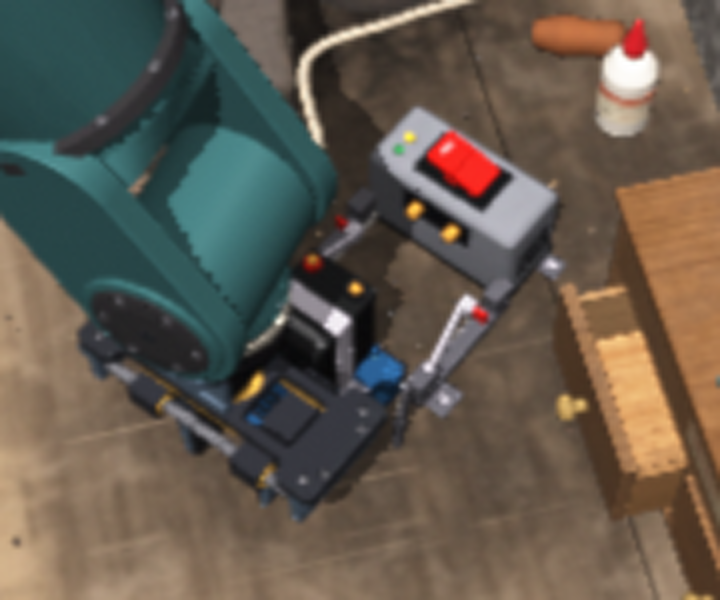

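>>> carry_out --pt "0 5 0.5 0" --pt "0 11 1 0" --pt "0 17 1.5 0" --pt "0 23 2 0" --pt "0 29 2 0" --pt "0 35 2 0" --pt "0 41 2 0" --pt "0 47 2 0" --pt "0 53 2 0" --pt "0 58 2 0" --pt "0 60 2 0"

```text
time_s: 14.15
position: [0.4522, -0.2681, 0.0091]
orientation: [0.308, 0.637, -0.308, 0.636]
wrist_force: [-6.4, -5.8, 4.6]
grip_width: 0.0501
```

```bash
cat > st.py <<'E'
from h import *
import sys
n=sys.argv[1]
c=snap('wrist','w'+n); d=snap('scene','s'+n); s=arm.sense();R=Ro.from_quat(s['orientation']).as_matrix();print(s['position'],'F tool',R.T@s['wrist_force'],s['time_s'])
t=np.radians(38.1);Q=np.array([[np.cos(t),np.sin(t)],[-np.sin(t),np.cos(t)]]);print(Q@(s['position'][:2]-[.5228,-.2111]))
a=cv2.resize(d['color'][160:300,230:390,::-1],None,fx=3,fy=3,interpolation=cv2.INTER_CUBIC)
b=c['color'][:420,160:480,::-1]
cv2.imwrite(f'pics/m{n}.png',np.hstack([a,b]))
E
python3 st.py 8
```

```text
[ 0.45232063 -0.26801879  0.00904789] F tool [-2.5463006  -3.2863609   0.64823013] 14.25
[-0.09058362 -0.00130309]
```

View pics/m8.png

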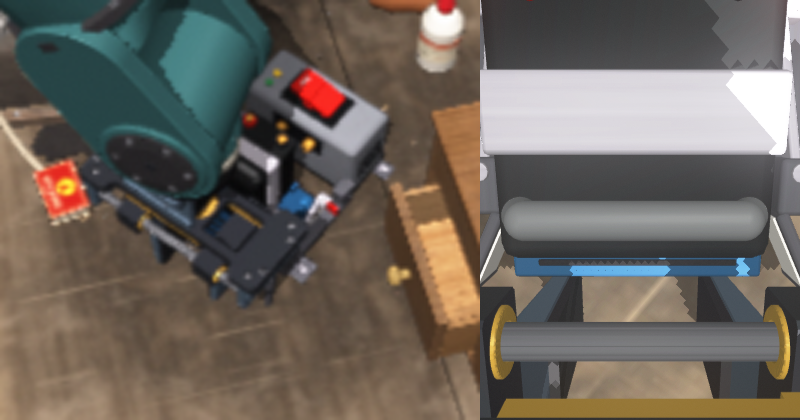

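>>> carry_out --pt "0 4 0 0" --pt "0 8 0 0" --pt "0 12 0 0" --pt "0 15 0 0" --pt "0 18 0 0" --pt "0 21 0 0" --pt "0 24 0 0" --pt "0 26 0 0" --pt "0 28 0 0" --pt "0 28 0 0"

```text
time_s: 15.5
position: [0.4741, -0.2507, 0.009]
orientation: [0.308, 0.637, -0.308, 0.636]
wrist_force: [-4.0, -4.6, 4.1]
grip_width: 0.0496
```

```bash
python3 st.py 9
```

```text
[ 0.47407392 -0.25065982  0.00902727] F tool [-4.46634935 -5.17473852  0.45853594] 15.6
[-0.06275409 -0.00106526]
```

View pics/m9.png

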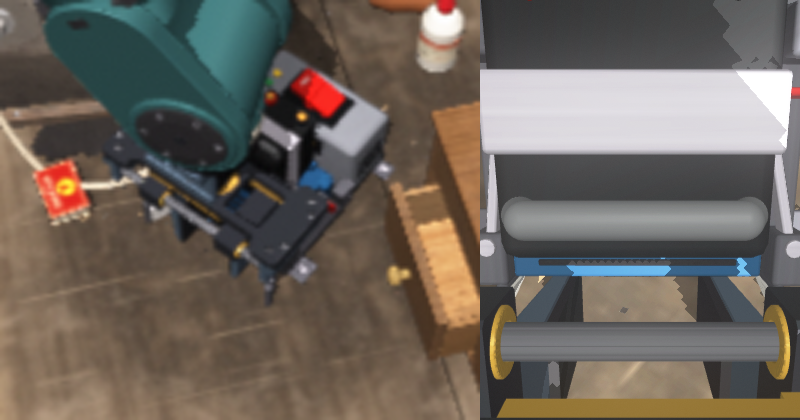

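>>> carry_out --pt "0 1 0 0" --pt "0 2 0 0" --pt "0 3 0 0" --pt "0 4 0 0" --pt "0 4 0 0"

```text
time_s: 16.23
position: [0.4772, -0.2482, 0.009]
orientation: [0.308, 0.637, -0.308, 0.636]
wrist_force: [-3.9, -3.8, 4.8]
grip_width: 0.0501
```

```bash
python3 st.py 10
```

```text
[ 0.47714943 -0.248238    0.00902613] F tool [-4.23306414 -5.76048159  0.16691279] 16.325
[-0.05883951 -0.00105716]
```

View pics/w10.png

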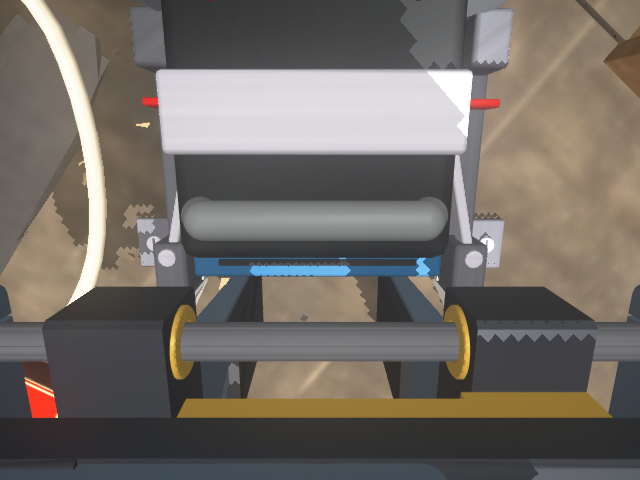

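>>> carry_out --pt "0 1 0 0" --pt "0 2 0 0" --pt "0 3 0 0" --pt "0 3 0 0"

```text
time_s: 16.82
position: [0.4777, -0.2473, 0.009]
orientation: [0.308, 0.637, -0.309, 0.635]
wrist_force: [-24.9, -22.7, 13.8]
grip_width: 0.05
```

```bash
python3 st.py 11
```

```text
[ 0.47773995 -0.24732679  0.00902544] F tool [-13.72987931 -34.0855802    3.36313733] 16.925
[-0.05781256 -0.00070446]
```

>>> carry_out --pt "0 -2 0 0" --pt "0 -8 0 0" --pt "0 -20 0 0" --pt "0 -40 0 0" --pt "-40 -60 0 0" --pt "-90 -60 0 0" --pt "-140 -60 0 0" --pt "-180 -60 0 0" --pt "-190 -60 0 0" --pt "-190 -60 0 0"

```text
time_s: 18.18
position: [0.4322, -0.2839, 0.1989]
orientation: [0.308, 0.636, -0.308, 0.636]
wrist_force: [0.5, 0.5, -0.5]
grip_width: 0.0498
```

```bash
python3 st.py 12
python3 - <<'E'
from h import *
c=load('w12'); tray(c)
cv2.imwrite('pics/w12c.png',cv2.resize(c['color'][0:220,180:460,::-1],None,fx=2.7,fy=2.7,interpolation=cv2.INTER_CUBIC))
E
```

```text
[ 0.43176938 -0.28327752  0.19753555] F tool [-0.72362077 -0.49461818  0.41150813] 18.275
[-0.11617131 -0.00062986]
tray tool y,z: [ 1.226e+02 -4.000e-01  9.250e+01  9.610e+01  1.000e-01] world [ 528.2 -207.7   92.5   96.1   38.2] px 5704 z 0.0255
```

View pics/w12c.png

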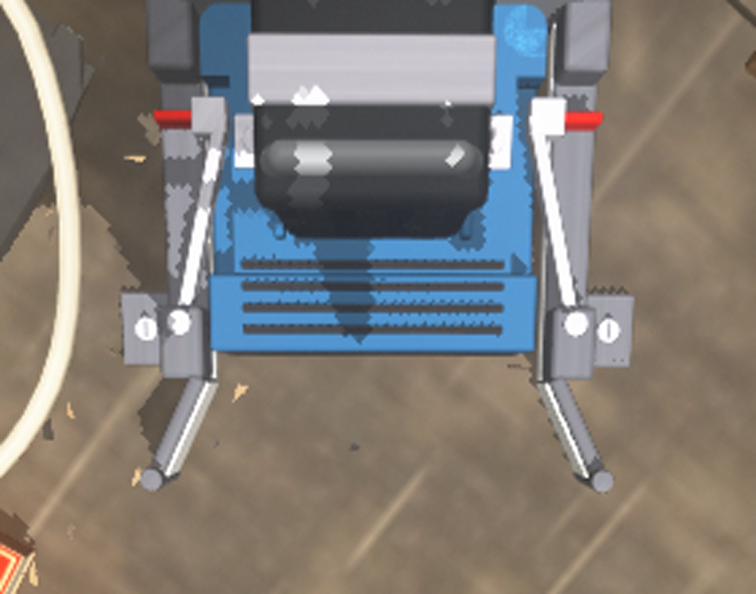

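>>> carry_out --pt "0 40 0 0" --pt "0 80 0 0" --pt "0 105 0 0" --pt "0 115 0 0" --pt "0 115 0 0" --pt "0 115 0 0" --claw 0

```text
time_s: 19.02
position: [0.5221, -0.2127, 0.1985]
orientation: [0.308, 0.637, -0.308, 0.636]
wrist_force: [-0.8, 0.5, -0.4]
grip_width: 0.0003
```

```bash
python3 st.py 13
python3 - <<'E'
from h import *
c=load('w13'); P,W=wcloud(c);i=c['color'].astype(int)
r=(i[...,0]>120)&(i[...,1]<60)&(i[...,2]<60)&(W[...,2]>.07)&(W[...,2]<.1)&(np.hypot(W[...,0]-.585,W[...,1]+.162)<.04)
print(r.sum(),'tool y z',np.round(rect(P[r][:,1:]/1000),1),'world',np.round(rect(W[r][:,:2]),1))
Q=P[r]
for z in range(-30,31,4):
    m=abs(Q[:,2]-z)<2
    if m.sum()>5: print(z,m.sum(),np.median(W[r][m][:,2]).round(4))
print(c['s']['position'])
E
```

```text
[ 0.52232363 -0.21271817  0.19883703] F tool [ 0.05765603 -0.18029809  0.09216099] 19.125
[-0.00137334 -0.00097946]
2534 tool y z [82.5  1.7 26.9 41.9  0.1] world [ 587.9 -162.9   26.9   41.9   38.2]
-18 201 0.0864
-14 220 0.0863
-10 207 0.0857
-6 280 0.0851
-2 253 0.0846
2 251 0.0836
6 245 0.083
10 246 0.0818
14 243 0.0809
18 239 0.0798
22 149 0.0787
[ 0.52213949 -0.21266369  0.19851641]
```

View pics/w13.png

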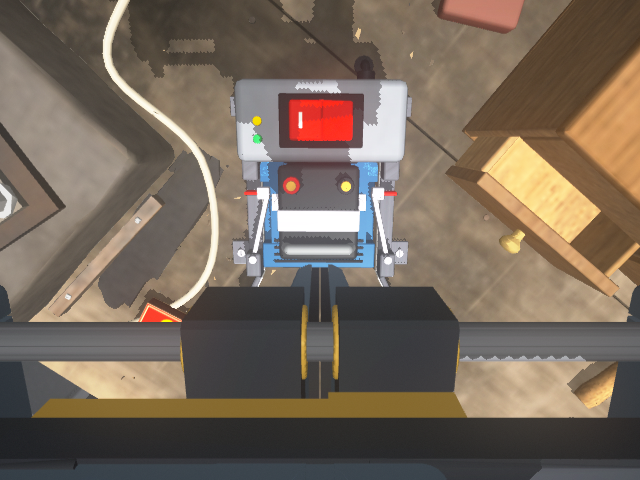

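>>> carry_out --pt "0 30 -10 0" --pt "0 65 -20 0" --pt "20 82 -24 0" --pt "50 82 -24 0" --pt "80 82 -24 0" --pt "98 82 -24 0" --pt "102 82 -24 0" --pt "104 82 -24 0" --pt "106 82 -24 0" --pt "108 82 -24 0" --pt "110 82 -24 0" --pt "111 82 -24 0" --pt "111 82 -24 0"

```text
time_s: 20.75
position: [0.5724, -0.1425, 0.0879]
orientation: [0.308, 0.636, -0.308, 0.636]
wrist_force: [0.3, 0.1, 0.3]
grip_width: 0.0004
```

```bash
python3 st.py 14
```

```text
[ 0.57241143 -0.14256079  0.08794401] F tool [ 0.09512478 -0.17013448 -0.70717344] 20.85
[0.08133212 0.02332387]
```

View pics/w14.png

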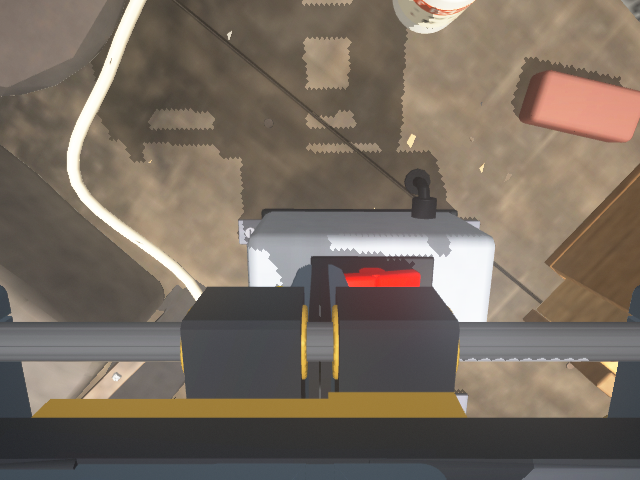

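>>> carry_out --pt "1 0 0 0" --pt "2 0 0 0" --pt "3 0 0 0" --pt "4 0 0 0" --pt "5 0 0 0" --pt "6 0 0 0" --pt "6 0 0 0"

```text
time_s: 21.72
position: [0.5723, -0.1426, 0.0818]
orientation: [0.308, 0.636, -0.308, 0.636]
wrist_force: [-0.5, -0.2, 0.1]
grip_width: 0.0004
```

```bash
python3 st.py 15
```

```text
[ 0.57244367 -0.1426564   0.08189156] F tool [ 0.00310239 -0.33470753  0.6303333 ] 21.825
[0.0812985  0.02322875]
```

>>> carry_out --pt "0.7 0 0 0" --pt "1.4 0 0 0" --pt "2 0 0 0" --pt "2 0 0 0"

```text
time_s: 22.32
position: [0.5724, -0.1426, 0.08]
orientation: [0.308, 0.636, -0.308, 0.636]
wrist_force: [-1.1, 0.1, 3.0]
grip_width: 0.0001
```

```bash
python3 st.py 16
```

```text
[ 0.57243726 -0.14257377  0.07997861] F tool [-3.32050125 -0.59739866 -0.37455907] 22.425
[0.08134444 0.02329772]
```

View pics/w16.png

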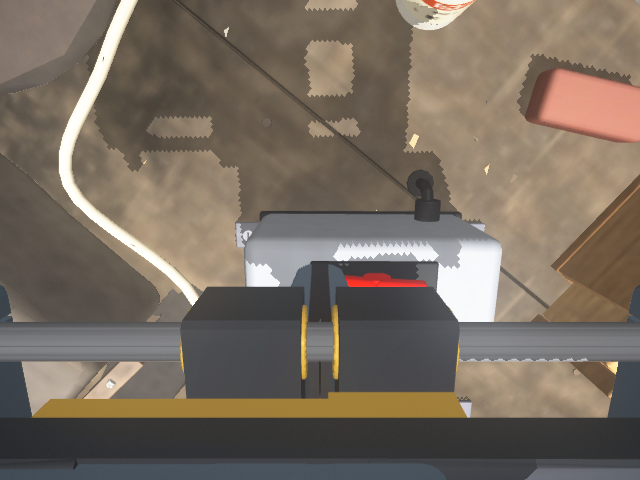

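>>> carry_out --pt "0.7 0 0 0" --pt "1.4 0 0 0" --pt "2 0 0 0" --pt "2 0 0 0"

```text
time_s: 22.92
position: [0.5727, -0.1427, 0.0792]
orientation: [0.308, 0.636, -0.308, 0.636]
wrist_force: [-9.1, 3.5, 24.2]
grip_width: 0.0006
```

```bash
python3 st.py 17
```

```text
[ 0.5726681  -0.1426354   0.07920421] F tool [-24.98579065  -5.37561518  -6.91375832] 23.025
[0.08148807 0.02310678]
```

>>> carry_out --pt "-4 0 0 0" --pt "-20 0 0 0" --pt "-60 0 0 0" --pt "-100 -20 12 0" --pt "-115 -60 24 0" --pt "-115 -82 24 0" --pt "-115 -82 24 0" --pt "-115 -82 24 0"

```text
time_s: 24.02
position: [0.5229, -0.2117, 0.1924]
orientation: [0.308, 0.637, -0.308, 0.636]
wrist_force: [0.4, 0.4, -0.4]
grip_width: 0.0006
```

```bash
python3 st.py 18
python3 - <<'E'
from h import *
c=load('w18'); P,W=wcloud(c);i=c['color'].astype(int)
r=(i[...,0]>120)&(i[...,1]<60)&(i[...,2]<60)&(W[...,2]>.07)&(W[...,2]<.1)&(np.hypot(W[...,0]-.585,W[...,1]+.162)<.04)
Q=P[r]
for z in range(-30,31,4):
    m=abs(Q[:,2]-z)<2
    if m.sum()>5: print(z,m.sum(),np.median(W[r][m][:,2]).round(4))
cv2.imwrite('pics/w18c.png',cv2.resize(c['color'][60:280,200:440,::-1],None,fx=2.7,fy=2.7,interpolation=cv2.INTER_CUBIC))
tray(c)
d=snap('side','d18')
E
```

```text
[ 0.52319039 -0.21151845  0.19242806] F tool [ 1.16583258 -0.19184682  0.61510842] 24.125
[ 4.90082526e-05 -5.70180014e-04]
-18 202 0.0789
-14 181 0.0799
-10 235 0.0809
-6 263 0.082
-2 277 0.0831
2 253 0.0838
6 248 0.0846
10 265 0.0852
14 266 0.0857
18 214 0.0863
22 168 0.0864
tray tool y,z: [ 5.2 31.7 88.4 33.   0.4] world [ 546.5 -233.2   88.4   33.    37.9] px 1197 z 0.0254
```

View pics/w18c.png

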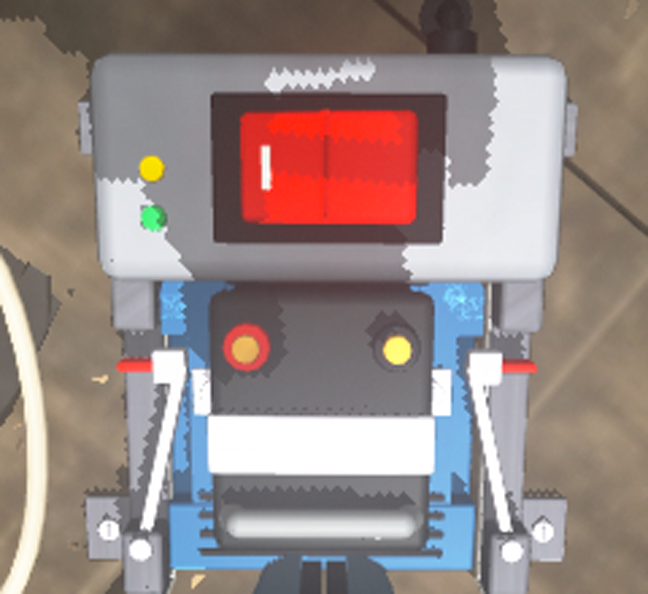

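View pics/s18.png

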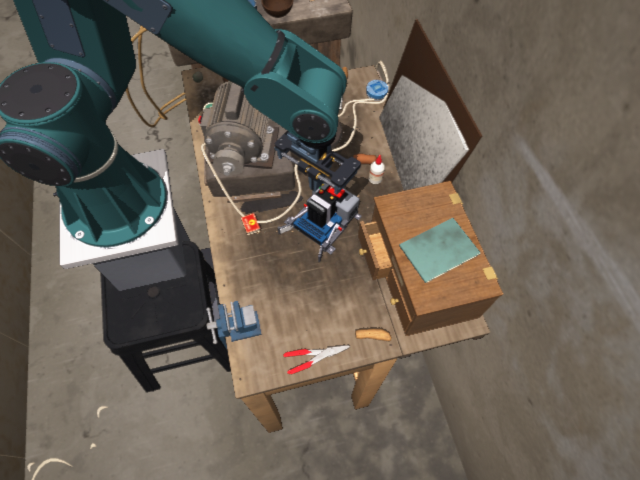

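```bash
python3 -c "
from station import arm
s=arm.sense();print(s['wrist_force'],abs(s['dq']).max());print(arm.job_done())"
```

```text
[-0.25864102 -0.02337588 -0.24652534] 0.001982562656474141
the job is handed in; nothing more can be done
None
```

The battery carrier is home in the charging dock with both latches snapped in, and the rocker switch is on. I handed the job in at about 24 s of the 67 s allowed.

- **Sliding:** I pushed the carrier left with two low fingertips on the right side of its tray, which also lined it up with the dock. I then pushed it nose first from behind until it met the hard stop, at about 34 N.
- **Switch:** After checking the latches, I pressed the raised half down with closed fingertips to its stop, at about 25 N.

**Last checks:**
- **Latches:** in the wrist camera both latch arms sit in the tray's notches.
- **Carrier position:** it measured about 4–5 mm past the dock's estimated origin, which fits the 4 mm stop. Its heading was 38.2°, against about 38.1° for the dock.
- **Flatness:** the tray's measured height was the same before and after sliding, so it lies flat.
- **Switch:** its tilt is now the mirror image of the off position, with the left edge at 79 mm and the right at 86 mm.
- **Robot:** clear of everything and still, with about 0.4 N at the wrist.
- **Bystanders:** none looks moved in the last scene picture. I judged that by eye and did not measure it.

**Disagreement:** the depth reading put the switch top about 3–4 mm lower than the stated 90 mm, so I pressed by force rather than by height. No check failed.

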